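# Take the empty flashlight hook off the double T-track

### The job

Take the empty flashlight hook off the double T-track: slide it along its groove and right out of the open end, then lift it clear above the track. Set it down standing upright on the sorting mat with its whole foot on the mat, not dropped, and let go. Leave the bulb-vial holder where it is in the other groove.

Things in the scene. Friction and masses are not known exactly. Their poses are not given: they have to be found in the camera images.
- hook: Grey metal sliding hook, 0.15 kg, 85 mm tall, in either groove. Origin: centre of its foot's underside; z up, y along the groove to the open end. Foot 28 (x) x 40 (y) x 7 mm, neck 12 x 30 to z 16, cover plate 36 x 44 to z 21, then a flat post 14 (x) x 30 (y), z 21 to 85: pinch its broad x faces. A prong leaves its -y side at z 58, reaches 52 mm from the centre and turns up to z 84.
- vial_holder: The other sliding holder, in the other groove: same foot, cover plate and grey metal, but a round cup 34 mm wide holding a clear glass vial 24 mm wide (halogen bulb inside, black cap), 90 mm tall in all, and no post or prong. Origin: centre of its foot's underside. It stays where it is.
- track: Fixed metal double T-track 240 x 170 mm; origin: centre of underside. y runs along both grooves to the open end, y = +120 mm; a cross plate shuts y = -120. Groove centre lines x = -55 and +55 mm, floor 4 mm up, lips' top 18 mm up. The foot slides easily, 3 mm play sideways and up; it lifts out only when wholly past the end (its centre beyond y = 140), where only the shelf lies.
- mat: Fixed hard grey silicone sorting mat, flat, bare, 160 (x) by 130 (y) mm, 4 mm thick, on the shelf to the robot's left of the track, beyond its open end. Origin: centre of its underside; top 4 mm above it.

How it is judged (in metres and radians):
On the way, in this order (a step that is already met when the one before it is completed fails the run):
1. the hook's foot is sliding out through the open end of its groove, still down in it (y of hook in the frame of track above 0.125 m and z of hook in the frame of track below 0.016 m).
2. the hook is lifted clear, its foot above the top of the track (z of hook in the frame of track above 0.022 m).
3. the hook is set down on the mat while still held (within 15 mm of the mat's top) (z of hook in the frame of mat below 0.019 m and x of hook in the frame of mat between -0.09 and 0.09 m and y of hook in the frame of mat between -0.075 and 0.075 m and contact force between the fingers and hook above 0.3 N), for 0.05 s.
At the end, for the whole second after the job is handed in: The hook stands upright (within 10 degrees), at rest and released, on the mat, its foot's centre at least 14 mm inside every edge of the mat, and the bulb-vial holder is within 20 mm of where it was (x of hook in the frame of mat between -0.066 and 0.066 m and y of hook in the frame of mat between -0.051 and 0.051 m and z of hook in the frame of mat between 0 and 0.01 m and angle between hook's own z axis and vertical below 0.17 rad and linear speed of hook below 0.02 m/s and distance of vial_holder from where it was at the start of the episode below 0.02 m); the robot touches nothing.
It fails at once if the bulb-vial holder is shifted by more than 20 mm (distance of vial_holder from where it was at the start of the episode above 0.02 m).
It also fails if it takes over 42 s, if anything falls off the work surface, if the arm or the gripper's body presses on something with over 40 N, if the wrist force passes 120 N, or if a joint passes its speed limit or range.

### The arm

A 7-joint arm with a two-finger parallel gripper is mounted at the origin on the work surface. World frame = base frame: x ahead of the robot, y to its left, z up, the work surface at z = 0. Lengths are in m, angles in degrees, forces in N, time in s.
With the tool pointing down it reaches from about 0.425 to 0.925 m from the base axis. Payload 6.8 kg.
Tool frame: the origin (TCP) lies at the very end of the fingers, on their centre line; the grasp point (between the pads) lies arm.grip_depth behind it (arm.grip_depth is the distance from the TCP to the grasp point, in m); z points along the fingers, y is the line along which they close (so a half turn about z gives the same grasp; the last joint's range is limited). The gripper opens to 85 mm and grips with 20 to 120 N. Pads are 22 mm wide; open, the fingers measure 114 mm over their backs; the gripper's body (76 mm by 85 mm) begins 54 mm behind the grasp point. The pads swing forward as they close: fully open they stand 13 mm farther back than shut.
Start: joints at [69.322, 27.33, 1.283, 89.118, -0.659, 63.558, -4.761], TCP at [0.169, -0.654, 0.231] pointing down, gripper open.
Joint ranges: [-169.35, 169.35], [-19.33, 120.38], [-80.79, 83.38], [13.8, 139.57], [-78.32, 258.32], [9.67, 109.79], [-169.56, 169.56]. Speed limits (degrees/s): [136.94, 136.94, 180, 180, 180, 180, 180].

### API

Orientations are given as [roll, pitch, yaw] about the fixed x, y, z axes, in that order (R = Rz(yaw) Ry(pitch) Rx(roll)).
In Python, from cell import arm gives the robot as it stands.
- The arm moves only by the tool apply_moves, never from a script. Its argument "commands" is a list of rows, each an object with "angular": the turn, a rotation vector about the tool's x, y, z in rad, a list of three; "slide": the shift along the tool's x, y, z in cm, a list of three; "hand": the closure in counts, from 0 (fully open) to 255 (shut). In form: [{"angular": [rx, ry, rz], "slide": [dx, dy, dz], "hand": hand}, ...]. A call has 1 to 10 rows; each row shifts and turns the commanded pose from where the row before left it, along the tool's axes as they then stand; what a row does not reach is not made up. A row lasts 1/12 s, in which the tool goes at most 41.7 mm and 7.16 degrees, less where a joint would pass 70% of its speed; a pose out of reach is approached as far as the arm can. A call with a gripper value outside its range is refused whole. The fingers move at their own pace and stop on an object; the grip force is fixed at half the most. Time passes only in rows, so rows that do not move let the fingers close. It gives the time, the measured TCP pose, the force, the opening and the grip force at its end, in the units of the state.
- arm.sense(): the state, without advancing time (a new reading comes with each control period).
- arm.read_camera(name): name is "side" or "top"; returns the picture (384x512x3 uint8, blue, green, red); there is no depth.
- arm.camera_info(name): a dict with "fov_y" (degrees; the focal length in pixels is half the picture's height over the tangent of half this angle, whatever the lens; pixels are square), "cx", "cy" (the principal point, pixels), "R" (3x3) and "t" (3): a world point X has camera coordinates R X + t. Camera axes: x right, y down, z forward; pixel columns grow to the right and rows downward; lengths in m; the calibration is good to about 2 mm. A picture is of the moment at which its call begins. camera_info takes no time and is no camera call.
- arm.close_job(): hands the job in; it is judged then, once.
The state is a dict: "t": time; "qpos": joint angles; "qvel": joint speeds; "effort": joint torques, N m; "tcp_pos": TCP position; "orientation": TCP orientation; "force": force on the tool from outside, world axes, zero at the start; "torque": the same for the moment, N m; "grip_width": finger opening in m; "grip_force": force on a finger pad.
Only numpy, scipy, OpenCV 4.12 (cv2) and the standard library are available. Lean on these libraries where they do the work, as an engineer would, in place of code of your own. Each camera call takes 0.05 s, during which the arm holds its last target. There are 200 camera calls.

## Working session

There is one attempt and no reset: what is moved stays moved. The work goes in short steps, Python scripts to look and compute and a tool call to move; the robot and the scene stay as the last step left them, time stands still between calls to the robot, and variables do not carry over. Pictures are saved under pics/ and viewed, at most 10 in all, crops included, and the job is handed in when it is done.

Besides the shell and the picture viewer there is one more tool, called by a JSON object that holds its "op" and its "data". apply_moves: Moves the arm, as the interface text tells. Its arguments: {"type":"object","properties":{"commands":{"type":"array","items":{"type":"object","properties":{"angular":{"type":"array","items":{"type":"number"}},"slide":{"type":"array","items":{"type":"number"}},"hand":{"type":"number"}}}}},"required":["commands"]}

```bash
mkdir -p pics; ls; python3 - <<'E'
from cell import arm
import cv2
for n in("side","top"):
    cv2.imwrite(f"pics/{n}0.png",arm.read_camera(n)); i=arm.camera_info(n); print(n,i)
print(arm.sense(), arm.grip_depth)
E
```

```text
pics
side {'fov_y': 49.80940315716366, 'cx': 256.37525575013063, 'cy': 193.42233213892126, 'R': array([[-0.95562972, -0.29442377, -0.00929925],
       [-0.14648262,  0.50236293, -0.85215863],
       [ 0.25556735, -0.81298594, -0.52320091]]), 't': array([0.55922854, 0.09119348, 0.75905789])}
top {'fov_y': 46.310226363012035, 'cx': 261.79275451624875, 'cy': 192.46937665905705, 'R': array([[-0.0256144 , -0.99962498, -0.00968499],
       [-0.99682558,  0.02627084, -0.0751572 ],
       [ 0.07538344,  0.00772914, -0.99712466]]), 't': array([0.06491591, 0.58073881, 0.98169558])}
{'t': 0.1, 'qpos': array([69.32260384, 27.37238461,  1.27948497, 89.17128744, -0.65659279,
       63.55939973, -4.75989582]), 'qvel': array([-0.04126895, -0.01016905, -0.03449301, -0.16105501, -0.03609851,
        0.00892485,  0.04673325]), 'effort': array([ 3.85856198e-03, -5.97756600e+01,  1.61342762e+00, -2.81952935e+01,
        1.28327165e-02,  5.07338525e-03,  4.21659465e-06]), 'tcp_pos': array([ 0.16867281, -0.65303661,  0.23041725]), 'orientation': array([-1.79904667e+02,  8.75455171e-03,  1.44878838e+01]), 'force': array([0.17344107, 0.246839  , 0.50258999]), 'torque': array([ 0.05625759, -0.01561772,  0.02558911]), 'grip_force': 0.0, 'grip_width': 0.08536239614796183} 0.0187
```

View pics/side0.png

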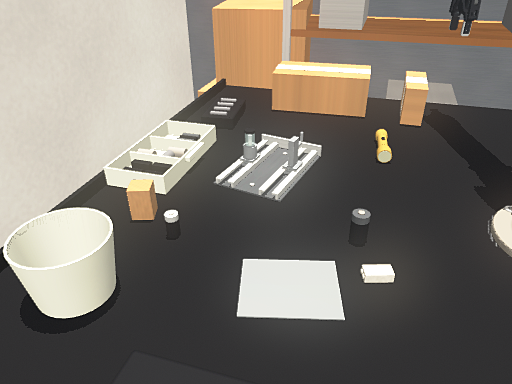

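View pics/top0.png

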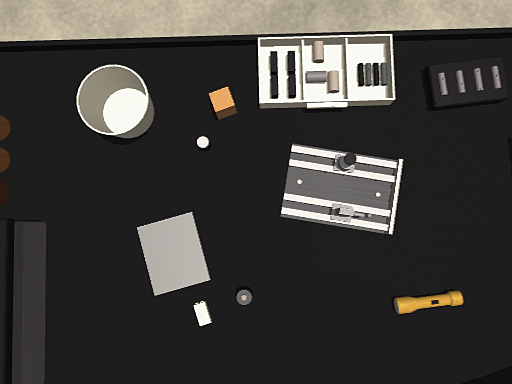

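The top view shows the track centred near (342,190), with its open end to the left (+y). The hook is in the lower groove near (343,212) and the vial is at (346,162). The mat is centred near (173,253), with a battery near (244,297). In the side view the hook's post is at (293,153).

```bash
cat > h.py <<'E'
import numpy as np, cv2
from cell import arm
def cast(n,uv,z):
    i=arm.camera_info(n); f=192/np.tan(np.radians(i["fov_y"]/2))
    uv=np.atleast_2d(np.float64(uv)); d=np.c_[(uv[:,0]-i["cx"])/f,(uv[:,1]-i["cy"])/f,np.ones(len(uv))]@i["R"]
    c=-i["R"].T@i["t"]; return c+d*((z-c[2])/d[:,2])[:,None]
def proj(n,X):
    i=arm.camera_info(n); f=192/np.tan(np.radians(i["fov_y"]/2))
    p=np.atleast_2d(X)@i["R"].T+i["t"]; return p[:,:2]/p[:,2:]*f+[i["cx"],i["cy"]]
def blob(im,box,thr):
    x0,y0,x1,y1=box; m=np.zeros(im.shape[:2],np.uint8)
    m[y0:y1,x0:x1]=(im[y0:y1,x0:x1].min(2)>thr)*255
    return m
E
python3 - <<'E'
from h import *
t=cv2.imread("pics/top0.png"); s=cv2.imread("pics/side0.png")
np.set_printoptions(precision=4,suppress=True)
for n,im,b in(("top",t,(130,205,215,298)),("side",s,(230,250,348,325))):
    c=max(cv2.findContours(blob(im,b,90),0,2)[0],key=cv2.contourArea)
    q=cv2.approxPolyDP(c,6,True)[:,0]; X=cast(n,q,.004); print(n,q.tolist(),X[:,:2],X.mean(0),np.linalg.norm(X-np.roll(X,1,0),axis=1))
# track lips
c=cv2.findContours(blob(t,(275,140,410,240),40),0,2)[0]; c=max(c,key=cv2.contourArea)
r=cv2.minAreaRect(c); q=cv2.boxPoints(r); X=cast("top",q,.018); print("track",q,X,np.linalg.norm(X-np.roll(X,1,0),axis=1))
A=cv2.resize(t[140:240,275:410],None,fx=5.5,fy=5.5,interpolation=cv2.INTER_CUBIC); cv2.imwrite("pics/c1.png",A)
B=cv2.resize(s[120:205,210:330],None,fx=6,fy=6,interpolation=cv2.INTER_CUBIC); cv2.imwrite("pics/c2.png",B)
E
```

```text
top [[192, 212], [137, 227], [155, 295], [210, 279]] [[0.5433 0.2097]
 [0.5125 0.3351]
 [0.3593 0.2953]
 [0.3918 0.1713]] [0.4517 0.2528 0.004 ] [0.1563 0.1292 0.1582 0.1283]
side [[242, 260], [237, 316], [344, 319], [334, 261]] [[0.5451 0.2153]
 [0.5115 0.3367]
 [0.359  0.297 ]
 [0.3912 0.1725]] [0.4517 0.2554 0.004 ] [0.1597 0.1259 0.1576 0.1286]
track [[279.3801 218.34  ]
 [290.2401 142.32  ]
 [403.22   158.46  ]
 [392.36   234.48  ]] [[ 0.5235  0.012   0.018 ]
 [ 0.6946 -0.0174  0.018 ]
 [ 0.6509 -0.2704  0.018 ]
 [ 0.4813 -0.238   0.018 ]] [0.2536 0.1736 0.2567 0.1727]
```

View pics/c1.png

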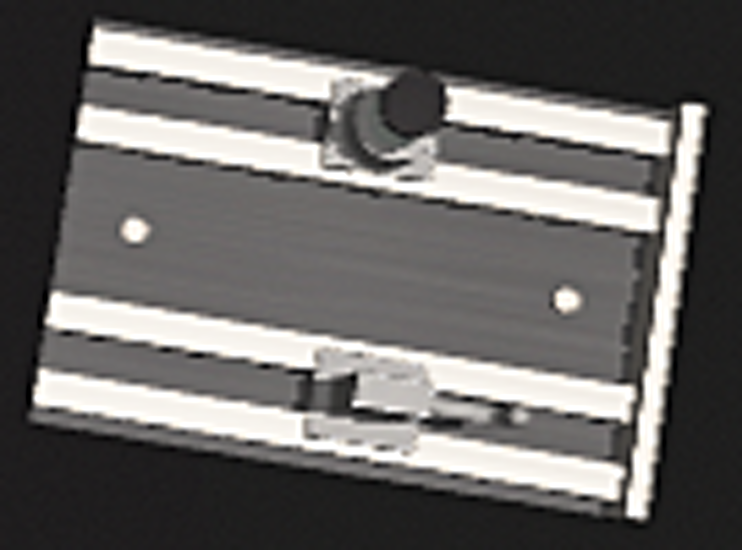

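View pics/c2.png

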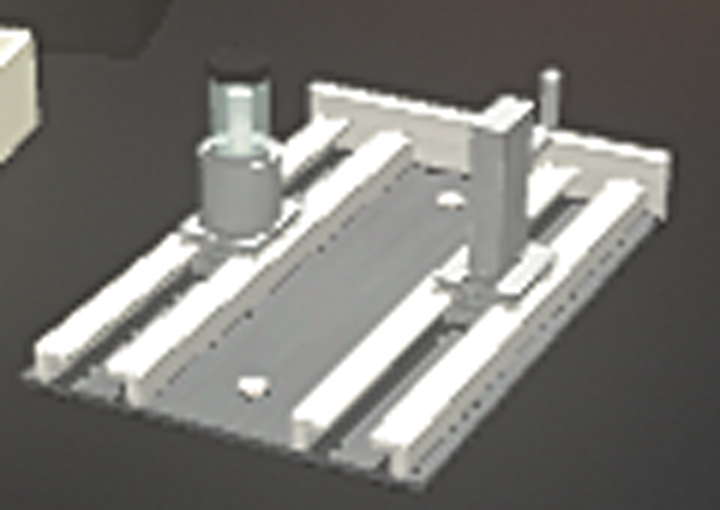

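The crops show the hook's cover plate at about (318..435, 348..452) in the top crop. The post top is centred near (397,387) in that crop and near (503,112) in the side crop. The lower groove runs from (42,350) to (627,441).

```bash
python3 - <<'E'
from h import *
np.set_printoptions(precision=4,suppress=True)
T=lambda p:(np.float64(p)+.5)/5.5-.5+[275,140]
S=lambda p:(np.float64(p)+.5)/6-.5+[210,120]
g=cast("top",T([[42,350],[627,441]]),.018); d=g[0]-g[1]; print("groove",g,np.linalg.norm(d)); d/=np.linalg.norm(d); print("dir",d,"yaw of groove",np.degrees(np.arctan2(d[1],d[0])))
pl=cast("top",T([[318,348],[435,365],[415,452],[305,435]]),.025); print("plate",pl.mean(0),np.linalg.norm(pl-np.roll(pl,1,0),axis=1))
print("top of post: top",cast("top",T([[397,387]]),.089)," side",cast("side",S([[503,112]]),.089))
X=pl.mean(0); k=(X-g[0])@d; print("along from open end",k,"off",np.cross(d[:2],(X-g[0])[:2]))
E
```

```text
groove [[ 0.5572  0.0047  0.018 ]
 [ 0.5141 -0.2312  0.018 ]] 0.2397488645378254
dir [0.1797 0.9837 0.    ] yaw of groove 79.64552906935293
plate [ 0.5332 -0.126   0.025 ] [0.0356 0.0476 0.0361 0.0447]
top of post: top [[ 0.5361 -0.1262  0.089 ]]  side [[ 0.5344 -0.1278  0.089 ]]
along from open end -0.13282639235334692 off 7.121811259017466e-05<stdin>:8: DeprecationWarning: Arrays of 2-dimensional vectors are deprecated. Use arrays of 3-dimensional vectors instead. (deprecated in NumPy 2.0)
```

{"op": "apply_moves", "data": {"commands": [{"angular":[0,0,-0.1143],"slide":[0,0,0],"hand":0},{"angular":[0,0,-0.1143],"slide":[0,0,0],"hand":0},{"angular":[0,0,-0.1143],"slide":[0,0,0],"hand":0},{"angular":[0,0,-0.1143],"slide":[0,0,0],"hand":0},{"angular":[0,0,-0.1143],"slide":[0,0,0],"hand":0},{"angular":[0,0,-0.1143],"slide":[0,0,0],"hand":0},{"angular":[0,0,-0.1143],"slide":[0,0,0],"hand":0},{"angular":[0,0,-0.1143],"slide":[0,0,0],"hand":0},{"angular":[0,0,-0.1143],"slide":[0,0,0],"hand":0},{"angular":[0,0,-0.1143],"slide":[0,0,0],"hand":0}]}}

```text
t: 0.93
tcp_pos: [0.1687, -0.6532, 0.2307]
orientation: [-180.0, -0.1, 80.3]
force: [-0.7, -0.1, 0.2]
grip_width: 0.0854
grip_force: 0.0
```

{"op": "apply_moves", "data": {"commands": [{"slide":[2.9,1.35,0],"angular":[0,0,0],"hand":0},{"slide":[2.9,1.35,0],"angular":[0,0,0],"hand":0},{"slide":[2.9,1.35,0],"angular":[0,0,0],"hand":0},{"slide":[2.9,1.35,0],"angular":[0,0,0],"hand":0},{"slide":[2.9,1.35,0],"angular":[0,0,0],"hand":0},{"slide":[2.9,1.35,0],"angular":[0,0,0],"hand":0},{"slide":[2.9,1.35,0],"angular":[0,0,0],"hand":0},{"slide":[2.9,1.35,0],"angular":[0,0,0],"hand":0},{"slide":[2.9,1.35,0],"angular":[0,0,0],"hand":0},{"slide":[2.9,1.35,0],"angular":[0,0,0],"hand":0}]}}

```text
t: 1.77
tcp_pos: [0.3526, -0.39, 0.2311]
orientation: [-180.0, -0.0, 80.0]
force: [1.0, 0.3, -0.3]
grip_width: 0.0853
grip_force: 0.0
```

{"op": "apply_moves", "data": {"commands": [{"slide":[2.9,1.35,0],"angular":[0,0,0],"hand":0},{"slide":[2.9,1.35,0],"angular":[0,0,0],"hand":0},{"slide":[2.9,1.35,0],"angular":[0,0,0],"hand":0},{"slide":[2.9,1.35,0],"angular":[0,0,0],"hand":0},{"slide":[2.9,1.35,0],"angular":[0,0,0],"hand":0},{"slide":[2.9,1.35,0],"angular":[0,0,0],"hand":0},{"slide":[2.9,1.35,0],"angular":[0,0,0],"hand":0},{"slide":[2.9,1.35,0],"angular":[0,0,0],"hand":0},{"slide":[2.9,1.35,0],"angular":[0,0,0],"hand":0},{"slide":[2.9,1.35,0],"angular":[0,0,0],"hand":0}]}}

```text
t: 2.6
tcp_pos: [0.5361, -0.1281, 0.231]
orientation: [-180.0, 0.0, 80.0]
force: [-0.2, -0.1, -0.3]
grip_width: 0.0849
grip_force: 0.0
```

{"op": "apply_moves", "data": {"commands": [{"slide":[0,0,2.0],"angular":[0,0,0],"hand":0},{"slide":[0,0,2.0],"angular":[0,0,0],"hand":0},{"slide":[0,0,2.0],"angular":[0,0,0],"hand":0},{"slide":[0,0,0],"angular":[0,0,0],"hand":0},{"slide":[0,0,0],"angular":[0,0,0],"hand":0}]}}

```text
t: 3.02
tcp_pos: [0.5348, -0.1293, 0.1705]
orientation: [-179.8, -0.0, 80.0]
force: [0.5, -0.3, 1.0]
grip_width: 0.0856
grip_force: 0.0
```

{"op": "apply_moves", "data": {"commands": [{"slide":[0.25,-0.15,2.0],"angular":[0,0,0],"hand":0},{"slide":[0,0,2.0],"angular":[0,0,0],"hand":0},{"slide":[0,0,2.0],"angular":[0,0,0],"hand":0},{"slide":[0,0,0],"angular":[0,0,0],"hand":0},{"slide":[0,0,0],"angular":[0,0,0],"hand":0}]}}

```text
t: 3.43
tcp_pos: [0.5348, -0.1269, 0.112]
orientation: [-180.0, -0.0, 80.0]
force: [0.9, 0.5, 0.3]
grip_width: 0.0852
grip_force: 0.0
```

```bash
python3 - <<'E'
from h import *
a=arm.read_camera("side")[90:190,220:350]
cv2.imwrite("pics/c3.png",cv2.resize(a,None,fx=6,fy=6,interpolation=cv2.INTER_CUBIC))
s=arm.sense(); print(s["tcp_pos"], proj("side",s["tcp_pos"]),"crop",(proj("side",s["tcp_pos"])-[220,90])*6)
E
```

```text
[ 0.53559075 -0.12691727  0.11281344] [[293.20317038 128.69024313]] crop [[439.2190223  232.14145878]]
```

View pics/c3.png

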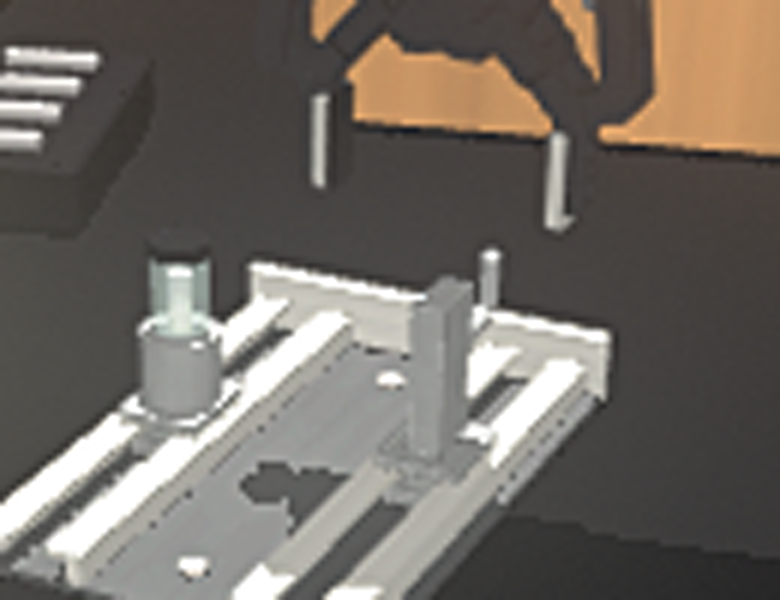

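The open fingers, with tips at (318,185) and (560,228) in the crop, straddle the post top at (443,285), and the vial holder is well clear. I'll descend and close.

{"op": "apply_moves", "data": {"commands": [{"slide":[0,-0.1,2.0],"angular":[0,0,0],"hand":0},{"slide":[0,0,2.0],"angular":[0,0,0],"hand":0},{"slide":[0,0,2.0],"angular":[0,0,0],"hand":0},{"slide":[0,0,1.0],"angular":[0,0,0],"hand":0},{"slide":[0,0,0],"angular":[0,0,0],"hand":0},{"slide":[0,0,0],"angular":[0,0,0],"hand":0}]}}

```text
t: 3.98
tcp_pos: [0.5345, -0.1266, 0.0424]
orientation: [179.9, 0.0, 80.0]
force: [0.1, -0.0, -1.0]
grip_width: 0.0854
grip_force: 0.0
```

{"op": "apply_moves", "data": {"commands": [{"slide":[0,0,0],"angular":[0,0,0],"hand":130},{"slide":[0,0,0],"angular":[0,0,0],"hand":150},{"slide":[0,0,0],"angular":[0,0,0],"hand":170},{"slide":[0,0,0],"angular":[0,0,0],"hand":185},{"slide":[0,0,0],"angular":[0,0,0],"hand":195},{"slide":[0,0,0],"angular":[0,0,0],"hand":205},{"slide":[0,0,0],"angular":[0,0,0],"hand":255},{"slide":[0,0,0],"angular":[0,0,0],"hand":255},{"slide":[0,0,0],"angular":[0,0,0],"hand":255},{"slide":[0,0,0],"angular":[0,0,0],"hand":255}]}}

```text
t: 4.82
tcp_pos: [0.5339, -0.1265, 0.0415]
orientation: [180.0, 0.0, 80.0]
force: [-0.1, 0.5, 4.6]
grip_width: 0.0133
grip_force: 58.8
```

{"op": "apply_moves", "data": {"commands": [{"slide":[0,0,-0.1],"angular":[0,0,0],"hand":255},{"slide":[0.5,0,0],"angular":[0,0,0],"hand":255},{"slide":[1,0,0],"angular":[0,0,0],"hand":255},{"slide":[1,0,0],"angular":[0,0,0],"hand":255},{"slide":[1,0,0],"angular":[0,0,0],"hand":255},{"slide":[0.5,0,0],"angular":[0,0,0],"hand":255}]}}

```text
t: 5.32
tcp_pos: [0.541, -0.0842, 0.0423]
orientation: [180.0, -0.1, 80.1]
force: [0.7, 0.3, -0.7]
grip_width: 0.0129
grip_force: 58.3
```

{"op": "apply_moves", "data": {"commands": [{"slide":[0.5,0,0],"angular":[0,0,0],"hand":255},{"slide":[1,0,0],"angular":[0,0,0],"hand":255},{"slide":[1,0,0],"angular":[0,0,0],"hand":255},{"slide":[1,0,0],"angular":[0,0,0],"hand":255},{"slide":[1,0,0],"angular":[0,0,0],"hand":255},{"slide":[1,0,0],"angular":[0,0,0],"hand":255},{"slide":[1,0,0],"angular":[0,0,0],"hand":255},{"slide":[0.5,0,0],"angular":[0,0,0],"hand":255}]}}

```text
t: 5.98
tcp_pos: [0.5532, -0.016, 0.0424]
orientation: [180.0, -0.1, 80.1]
force: [0.5, 1.0, -1.2]
grip_width: 0.0136
grip_force: 58.3
```

{"op": "apply_moves", "data": {"commands": [{"slide":[1,0,0],"angular":[0,0,0],"hand":255},{"slide":[1,0,0],"angular":[0,0,0],"hand":255},{"slide":[1,0,0],"angular":[0,0,0],"hand":255},{"slide":[1,0,0],"angular":[0,0,0],"hand":255},{"slide":[0.8,0,0],"angular":[0,0,0],"hand":255},{"slide":[0,0,0],"angular":[0,0,0],"hand":255},{"slide":[0,0,0],"angular":[0,0,0],"hand":255}]}}

```text
t: 6.57
tcp_pos: [0.5612, 0.0296, 0.0423]
orientation: [-180.0, 0.0, 80.0]
force: [-0.5, -0.0, -0.8]
grip_width: 0.0133
grip_force: 58.3
```

```bash
python3 - <<'E'
from h import *
a=arm.read_camera("side")[110:225,200:340]
cv2.imwrite("pics/c4.png",cv2.resize(a,None,fx=5,fy=5,interpolation=cv2.INTER_CUBIC))
p=arm.sense()["tcp_pos"]; g=np.array([.5572,.0047]); y=np.radians(80); print(p,"along past end",(p[:2]-g)@[np.cos(y),np.sin(y)])
E
```

```text
[0.56107893 0.02876715 0.0422242 ] along past end 0.024375082950582924
```

View pics/c4.png

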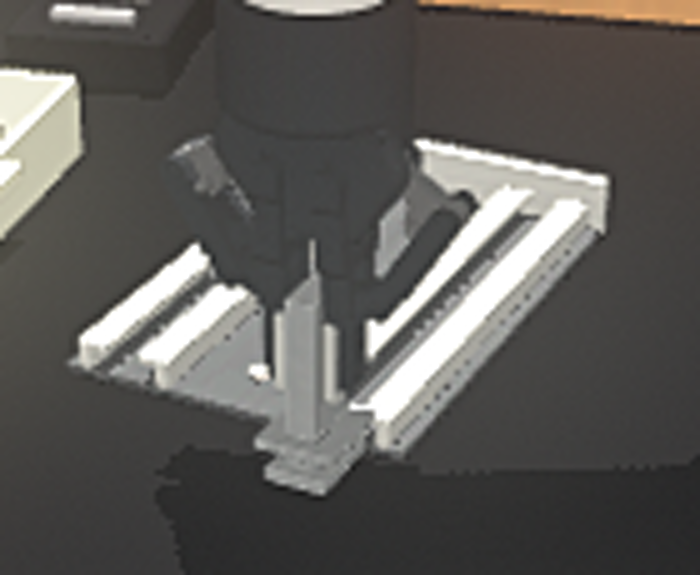

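The hook is gripped upright, with its foot at (320,470) in the crop, just past the open end. I'll go a little further for margin, then lift.

{"op": "apply_moves", "data": {"commands": [{"slide":[0.8,0,0],"angular":[0,0,0],"hand":255},{"slide":[0.8,0,0],"angular":[0,0,0],"hand":255},{"slide":[0,0,0],"angular":[0,0,0],"hand":255},{"slide":[0,0,-1],"angular":[0,0,0],"hand":255},{"slide":[0,0,-1.5],"angular":[0,0,0],"hand":255},{"slide":[0,0,-2],"angular":[0,0,0],"hand":255},{"slide":[0,0,-2],"angular":[0,0,0],"hand":255},{"slide":[0,0,-1.5],"angular":[0,0,0],"hand":255},{"slide":[0,0,0],"angular":[0,0,0],"hand":255}]}}

```text
t: 7.37
tcp_pos: [0.5662, 0.045, 0.1261]
orientation: [179.7, -0.1, 79.9]
force: [0.5, -0.2, -1.5]
grip_width: 0.0135
grip_force: 58.5
```

{"op": "apply_moves", "data": {"commands": [{"slide":[1.0,-0.8,0],"angular":[0,0,0],"hand":255},{"slide":[2.08,-1.66,0],"angular":[0,0,0],"hand":255},{"slide":[2.08,-1.66,0],"angular":[0,0,0],"hand":255},{"slide":[2.08,-1.66,0],"angular":[0,0,0],"hand":255},{"slide":[2.08,-1.66,0],"angular":[0,0,0],"hand":255},{"slide":[2.08,-1.66,0],"angular":[0,0,0],"hand":255},{"slide":[2.08,-1.66,0],"angular":[0,0,0],"hand":255},{"slide":[2.08,-1.66,0],"angular":[0,0,0],"hand":255},{"slide":[2.08,-1.66,0],"angular":[0,0,0],"hand":255},{"slide":[1.0,-0.8,0],"angular":[0,0,0],"hand":255}]}}

```text
t: 8.2
tcp_pos: [0.4461, 0.2578, 0.1213]
orientation: [-179.8, -0.0, 80.2]
force: [0.4, 0.1, -1.6]
grip_width: 0.0133
grip_force: 58.5
```

{"op": "apply_moves", "data": {"commands": [{"slide":[0,0,1],"angular":[0,0,0],"hand":255},{"slide":[0,0,1.5],"angular":[0,0,0],"hand":255},{"slide":[0,0,1.5],"angular":[0,0,0],"hand":255},{"slide":[0,0,1.5],"angular":[0,0,0],"hand":255},{"slide":[0,0,1.2],"angular":[0,0,0],"hand":255},{"slide":[0,0,0.8],"angular":[0,0,0],"hand":255},{"slide":[0,0,0],"angular":[0,0,0],"hand":255},{"slide":[0,0,0],"angular":[0,0,0],"hand":255}]}}

```text
t: 8.87
tcp_pos: [0.4496, 0.2539, 0.0468]
orientation: [-179.9, 0.0, 80.0]
force: [1.0, 1.4, -1.4]
grip_width: 0.0133
grip_force: 58.5
```

```bash
python3 - <<'E'
from h import *
a=arm.read_camera("side")[170:330,200:380]
cv2.imwrite("pics/c5.png",cv2.resize(a,None,fx=3.5,fy=3.5,interpolation=cv2.INTER_CUBIC))
s=arm.sense(); print(s["tcp_pos"],s["force"],s["grip_force"])
E
```

```text
[0.45003714 0.25431972 0.04740567] [ 0.70287387 -0.25571582 -1.39464712] 58.534451723098755
```

View pics/c5.png

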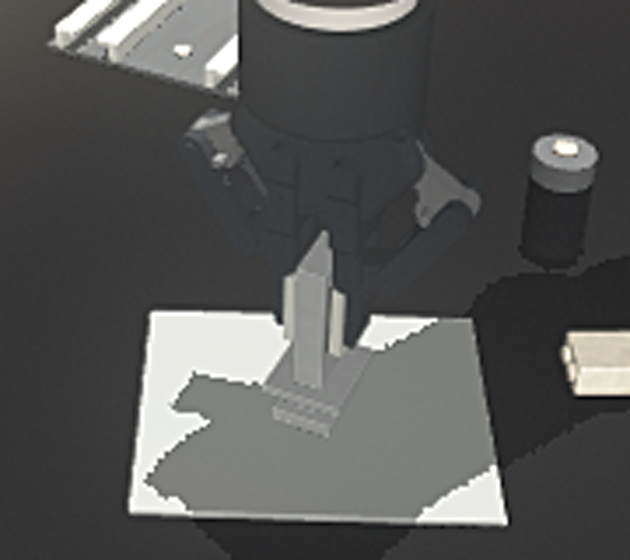

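The hook is upright and just above the mat centre, with its foot near (305,420) in the crop. The battery is clear on the right. I'll lower it gently until there is contact.

{"op": "apply_moves", "data": {"commands": [{"slide":[0,0,0.2],"angular":[0,0,0],"hand":255},{"slide":[0,0,0.15],"angular":[0,0,0],"hand":255},{"slide":[0,0,0.1],"angular":[0,0,0],"hand":255},{"slide":[0,0,0],"angular":[0,0,0],"hand":255},{"slide":[0,0,0],"angular":[0,0,0],"hand":255}]}}

```text
t: 9.33
tcp_pos: [0.45, 0.2543, 0.043]
orientation: [180.0, -0.0, 80.0]
force: [-0.3, -0.4, -2.2]
grip_width: 0.013
grip_force: 58.5
```

{"op": "apply_moves", "data": {"commands": [{"slide":[0,0,0.1],"angular":[0,0,0],"hand":255},{"slide":[0,0,0],"angular":[0,0,0],"hand":255},{"slide":[0,0,0],"angular":[0,0,0],"hand":255}]}}

```text
t: 9.58
tcp_pos: [0.4499, 0.2542, 0.0418]
orientation: [-180.0, 0.0, 80.0]
force: [0.2, -0.4, -1.7]
grip_width: 0.0132
grip_force: 58.5
```

{"op": "apply_moves", "data": {"commands": [{"slide":[0,0,0.05],"angular":[0,0,0],"hand":255},{"slide":[0,0,0],"angular":[0,0,0],"hand":255},{"slide":[0,0,0],"angular":[0,0,0],"hand":255}]}}

```text
t: 9.83
tcp_pos: [0.45, 0.2543, 0.0415]
orientation: [180.0, 0.0, 80.0]
force: [-0.8, -0.5, 2.7]
grip_width: 0.0139
grip_force: 59.1
```

{"op": "apply_moves", "data": {"commands": [{"slide":[0,0,0.05],"angular":[0,0,0],"hand":255},{"slide":[0,0,0],"angular":[0,0,0],"hand":255},{"slide":[0,0,0],"angular":[0,0,0],"hand":255}]}}

```text
t: 10.08
tcp_pos: [0.45, 0.2543, 0.0415]
orientation: [180.0, 0.0, 80.0]
force: [-2.7, -1.8, 9.4]
grip_width: 0.0132
grip_force: 60.2
```

{"op": "apply_moves", "data": {"commands": [{"slide":[0,0,-0.05],"angular":[0,0,0],"hand":255},{"slide":[0,0,0],"angular":[0,0,0],"hand":205},{"slide":[0,0,0],"angular":[0,0,0],"hand":190},{"slide":[0,0,0],"angular":[0,0,0],"hand":150},{"slide":[0,0,0],"angular":[0,0,0],"hand":80},{"slide":[0,0,0],"angular":[0,0,0],"hand":0},{"slide":[0,0,0],"angular":[0,0,0],"hand":0},{"slide":[0,0,0],"angular":[0,0,0],"hand":0},{"slide":[0,0,0],"angular":[0,0,0],"hand":0}]}}

```text
t: 10.83
tcp_pos: [0.4499, 0.2543, 0.0413]
orientation: [180.0, -0.0, 80.0]
force: [0.2, -0.1, 0.3]
grip_width: 0.085
grip_force: 0.0
```

{"op": "apply_moves", "data": {"commands": [{"slide":[0,0,-1],"angular":[0,0,0],"hand":0},{"slide":[0,0,-2],"angular":[0,0,0],"hand":0},{"slide":[0,0,-3],"angular":[0,0,0],"hand":0},{"slide":[0,0,-3],"angular":[0,0,0],"hand":0},{"slide":[0,0,-3],"angular":[0,0,0],"hand":0},{"slide":[0,0,-2],"angular":[0,0,0],"hand":0},{"slide":[0,0,0],"angular":[0,0,0],"hand":0},{"slide":[0,0,0],"angular":[0,0,0],"hand":0}]}}

```text
t: 11.5
tcp_pos: [0.4506, 0.2546, 0.183]
orientation: [179.8, -0.1, 80.0]
force: [-0.4, 0.1, -0.6]
grip_width: 0.0854
grip_force: 0.0
```

```bash
python3 - <<'E'
from h import *
a=arm.read_camera("side")[110:330,200:380]
cv2.imwrite("pics/c6.png",cv2.resize(a,None,fx=2.7,fy=2.7,interpolation=cv2.INTER_CUBIC))
s=arm.sense(); print(s["tcp_pos"],s["force"],s["grip_force"],s["t"])
E
```

```text
[0.44986022 0.25403248 0.18165303] [-0.08786344 -0.03735721 -0.39420338] 0.0 11.55
```

View pics/c6.png

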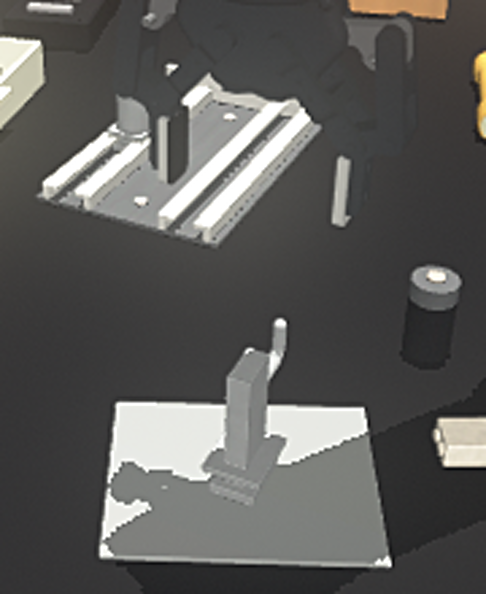

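The hook stands upright near the mat centre, with its foot near (235,485) in the crop. The gripper is clear and the vial holder is still in its groove.

```bash
python3 -c "
from cell import arm
print(arm.close_job())"
```

```text
the job is handed in; nothing more can be done
None
```

The hook was slid out of the open end, lifted clear and set down upright near the mat centre, then released; the vial holder is still in its groove, and the job was handed in at about 11.6 s (no verdict came back).

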